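# Make up the margarita caddy

## Robot

A 6-joint arm with a two-finger parallel gripper is mounted at the origin on a cart in front of the work surface, level with it; the furniture and walls round the work are solid. World frame = base frame: x ahead of the robot, y to its left, z up, the work surface at z = 0. Lengths are in mm, angles in rad, forces in N, time in s.
With the tool pointing down it reaches from about 275 to 750 mm from the base axis. Payload 10.2 kg.
Tool frame: the origin (TCP) lies at the centre of the arm's flange, where the gripper is bolted on; the fingertips stand 173 mm ahead of it and the grasp point (between the pads) lies 155 mm ahead of it; z points along the fingers, y is the line along which they close (so a half turn about z gives the same grasp; the last joint's range is limited). The gripper opens to 85 mm and grips with 20 to 120 N. Pads are 22 mm wide; open, the fingers measure 114 mm over their backs; the gripper's body (76 mm by 85 mm) begins 54 mm behind the grasp point. The pads swing forward as they close: fully open they stand 13 mm farther back than shut.
Start: joints at [-1.326, 0.313, 1.498, -0, 1.331, -0.223], TCP at [236.724, -468.609, 404.694] pointing down, gripper open.
Joint ranges: [-2.94, 2.94], [-0.97, 2.17], [0.19, 2.56], [-1.23, 4.37], [0.02, 3.11], [-2.88, 2.88]. Speed limits (rad/s): [2.39, 2.39, 3.01, 3.14, 3.14, 3.14].

## Interface

Orientations are given as a unit quaternion [w, x, y, z].
In Python, from rig import ctrl, status, capture, calibration gives the robot as it stands (ctrl), with the cameras as plain functions and the readings (status).
- The arm moves only by the tool send_path, called after "Emit:" as name(argument=value, ...) on one line, values as JSON. Schema: {"type":"object","properties":{"rows":{"type":"array","items":{"type":"number"},"minItems":6,"maxItems":48},"finger_gap":{"type":"number"},"grip_n":{"type":"number"},"only":{"type":"string"},"quiet":{"type":"boolean"},"lines":{"type":"string"}},"required":["rows"],"additionalProperties":false}. rows is one flat list of numbers that holds 1 to 8 rows one after another, with no inner brackets; each row has 6 numbers: dx, dy, dz in shares of 100 cm (1.0 is 100 cm), then a rotation vector rx, ry, rz in a scale on which 1.0 is 2 rad; each row is the pose to reach, as a shift and turn from the pose commanded when the call began, along the tool's axes at that moment; what a row does not reach only later rows make up. A row lasts 1/10 s, in which the tool goes at most 50 mm and 0.15 rad, less where a joint would pass 70% of its speed; a pose out of reach is approached as far as the arm can. finger_gap is the opening from 0.0 (shut) to 1.0 (fully open), set as the call begins (left out keeps the last). The fingers move at their own pace and stop on an object; grip_n is the grip in N (left out, the last holds). Time passes only in rows, so rows that do not move let the fingers close. The tool returns the time, the measured TCP pose, the force, the opening and the grip force at its end. only (a regular expression) keeps the lines of the reply that match it, lines (a string "A,B") keeps lines A to B, and quiet returns only ok. A shift or turn number past 1, either way, is cut back to 1. Input that does not fit is refused with a message, and nothing moves.
- status.sense(): the state, without advancing time (a new reading comes with each control period).
- capture(name): name is "scene" or "side" or "wrist"; returns the picture (384x512x3 uint8, red, green, blue); there is no depth.
- calibration(name): a dict with "fx", "fy", "cx", "cy" (pixels), "position" and "attitude" of the camera in the world. Camera axes: x right, y down, z forward; pixel columns grow to the right and rows downward; lengths in mm; the calibration is good to about 2 mm. A picture is of the moment at which its call begins: read the wrist's pose just before it. calibration takes no time and is no camera call; for the wrist camera it gives the pose at the moment of the call.
- ctrl.finish_job(): hands the job in; it is judged then, once.
The state is a dict: "time_s": time; "joints": joint angles; "dq": joint speeds; "tau": joint torques, N m; "eef_pos": TCP position; "ee_rot": TCP orientation; "force": force on the tool from outside, world axes, zero at the start; "wrist_torque": the same for the moment, N m; "grip_width": opening from 0.0 (shut) to 1.0 (fully open); "grip_force": force on a finger pad.
Only numpy, scipy, OpenCV 4.12 (cv2) and the standard library are available. Lean on these libraries where they do the work, as an engineer would, in place of code of your own. Each camera call takes 0.05 s, during which the arm holds its last target. There are 200 camera calls.

## Task

Make up the serving caddy for margaritas: stand the copper salt mill upright in the square wooden well, put one lime in each of the two white dishes, and lay the peeler flat in the long trough (either way round). Leave the lemon and the glass spice jar where they are on the worktop.

Things in the scene. Friction and masses are not known exactly. Their poses are not given: they have to be found in the camera images.
- caddy: Oak tray, 142 (x) by 254 (y) mm, fixed. Origin: centre of its underside, z up. Floor at z = 6 mm, rim and lips at 14 mm. The trough lies on its -x side: middle at x = -43, y = 0 mm, 46 mm wide, 244 mm long along y. On its +x side, at x = 25 and y = -81, 0, 81 mm, three bays hold the well and two dishes in any order. Steel handles, 27 mm high, stand out 20 mm beyond both ends.
- mill_well: Square well of dark wood, open at the top, 74 x 74 mm outside, 64 x 64 mm inside, 36 mm tall; fixed in one of the caddy's bays and turned with the caddy. Origin: centre of its underside, 6 mm above the worktop; its inner floor is 5 mm above the origin.
- dish_a: Shallow round white dish with sloping sides, 77 mm across the rim, 22 mm tall; inner floor 42 mm across, 5 mm above its origin; fixed in one of the caddy's bays. Origin: centre of its underside, 6 mm above the worktop. A lime rests in it with its centre about 33 mm above the origin.
- dish_b: The second white dish, the same as dish_a, in another bay.
- mill: Copper-coloured salt mill standing upright, 44 mm in diameter and 109 mm tall, 0.3 kg. Origin: centre of its underside; z up its axis. Its waist, 38 mm in diameter, lies 50 to 74 mm above the origin: take it there from above. The crown above does not turn.
- lime_a_centre (a point): Centre of a green lime, 59 x 54 x 55 mm, lying on the worktop (centre 28 mm above it). 0.075 kg.
- lime_b_centre (a point): Centre of the other green lime, 59 x 54 x 55 mm, lying on the worktop (centre 28 mm above it). 0.075 kg.
- peeler: Vegetable peeler lying flat on the worktop, 170 mm long. Origin: underside, middle of its length; x points along it to the blade, z up. The black handle runs from x = -85 to +20 mm, 24 mm wide (y) and 17 mm high; the metal blade runs on to x = +85 mm, 14 mm wide and 6 mm high. 0.08 kg; take it across the handle near x = -20 mm.
- lemon_centre (a point): Centre of a yellow lemon, 70 x 51 x 50 mm, lying on the worktop. Does not belong in the caddy.
- spice_jar: Glass spice jar with a black cap, standing upright, 41 mm in diameter and 105 mm tall. Origin: centre of its underside. Does not belong in the caddy.

How it is judged (in metres and radians):
At the end, for the whole second after the job is handed in: Mill upright (7 deg) on the well's floor, within 16 mm of its centre; one lime in each dish, within 14 mm of its centre; peeler flat on the trough's floor, within 14 mm of its centre line and 11 deg along it; lemon and jar within 30 mm of their starts, jar upright; all at rest (horizontal distance between mill and mill_well below 0.016 m and z of mill in the frame of mill_well below 0.012 m and angle between each of mill, peeler, spice_jar's own z axis and vertical below 0.12 rad and linear speed of each of mill, peeler below 0.02 m/s and (((horizontal distance between lime_a_centre and dish_a below 0.014 m and z of lime_a_centre in the frame of dish_a between 0.024 and 0.045 m) and (horizontal distance between lime_b_centre and dish_b below 0.014 m and z of lime_b_centre in the frame of dish_b between 0.024 and 0.045 m)) or ((horizontal distance between lime_a_centre and dish_b below 0.014 m and z of lime_a_centre in the frame of dish_b between 0.024 and 0.045 m) and (horizontal distance between lime_b_centre and dish_a below 0.014 m and z of lime_b_centre in the frame of dish_a between 0.024 and 0.045 m))) and x of peeler in the frame of caddy between -0.057 and -0.029 m and y of peeler in the frame of caddy between -0.042 and 0.042 m and z of peeler in the frame of caddy below 0.01 m and angle between the x axis of peeler and the y axis of caddy, either way round below 0.2 rad and distance of each of lemon_centre, spice_jar from where it was at the start of the episode below 0.03 m); the robot touches nothing.
It fails at once if the lemon is picked up or pushed away (more than 30 mm) (distance of lemon_centre from where it was at the start of the episode above 0.03 m).
It fails at once if the spice jar is picked up, pushed away (more than 30 mm) or knocked over (distance of spice_jar from where it was at the start of the episode above 0.03 m or angle between spice_jar's own z axis and vertical above 0.5 rad).
It also fails if it takes over 99 s, if anything falls off the work surface, if the arm or the gripper's body presses on something with over 40 N, if the wrist force passes 120 N, or if a joint passes its speed limit or range.

## Working session

There is one attempt and no reset: what is moved stays moved. The work goes in short steps, Python scripts to look and compute and a tool call to move; the robot and the scene stay as the last step left them, time stands still between calls to the robot, and variables do not carry over. Pictures are saved under pics/ and viewed, at most 14 in all, crops included, and the job is handed in when it is done.

```bash
ls; mkdir -p pics; cat > h.py <<'E'
import numpy as np, cv2
from scipy.spatial.transform import Rotation as R
from rig import ctrl, status, capture, calibration
def rot(q): return R.from_quat([q[1],q[2],q[3],q[0]])
def cal(n):
    c=calibration(n); a=np.array(c['attitude'],float)
    M=a if a.shape==(3,3) else rot(a).as_matrix()
    return np.array([[c['fx'],0,c['cx']],[0,c['fy'],c['cy']],[0,0,1]]),np.array(c['position'],float),M
def ray(c,u,v):
    K,p,M=c; d=M@np.linalg.solve(K,[u,v,1.]); return p,d/np.linalg.norm(d)
def plane(c,u,v,z):
    p,d=ray(c,u,v); return p+d*(z-p[2])/d[2]
def tri(rays):
    A=np.zeros((3,3));b=np.zeros(3)
    for p,d in rays:
        P=np.eye(3)-np.outer(d,d);A+=P;b+=P@p
    x=np.linalg.solve(A,b); return x,[round(float(np.linalg.norm((np.eye(3)-np.outer(d,d))@(x-p))),1) for p,d in rays]
def proj(c,X):
    K,p,M=c; y=K@(M.T@(np.asarray(X,float)-p)); return y[:2]/y[2]
def snap(n,f):
    c=cal(n); im=capture(n); cv2.imwrite(f'pics/{f}.png',im[:,:,::-1]); return im,c
E
python3 - <<'E'
from h import *
for n in('scene','side','wrist'):
    im,c=snap(n,n+'0'); print(n,calibration(n))
s=status.sense();print(s['eef_pos'],s['ee_rot'],s['time_s'])
a=[cv2.imread(f'pics/{n}0.png') for n in('scene','side')]
E
```

```text
pics
rig.py
scene {'fx': 469.77944415781604, 'fy': 469.77944415781604, 'cx': 254.53816754000744, 'cy': 184.6928129755687, 'position': array([147.53823325, 724.96916376, 782.18837446]), 'attitude': array([ 0.10358766, -0.22409268,  0.87616515, -0.41398876])}
side {'fx': 363.50191774883166, 'fy': 363.50191774883166, 'cx': 252.78012107390896, 'cy': 193.8525942298936, 'position': array([141.19897695, 536.79198234, 525.18259609]), 'attitude': array([ 0.13966329, -0.26242723,  0.84281288, -0.4486564 ])}
wrist {'fx': 344.7309956524122, 'fy': 344.7309956524122, 'cx': 258.6847398594767, 'cy': 191.67966912749003, 'position': array([ 311.9302174 , -430.68882203,  373.60715426]), 'attitude': array([ 0.13933847,  0.84024573, -0.51690494, -0.08591379])}
[ 236.7069699  -468.58125117  404.2869129 ] [-4.62741770e-04  9.72771314e-01  2.31766600e-01 -3.85331395e-06] 0.15
```

View pics/scene0.png

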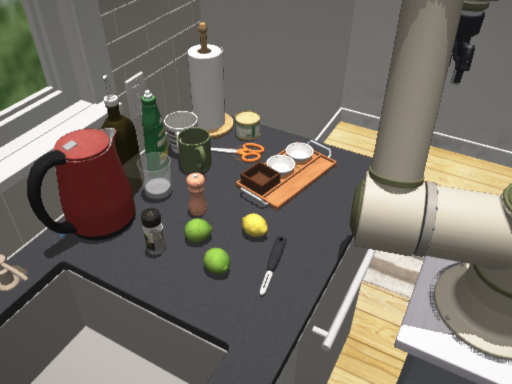

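View pics/side0.png

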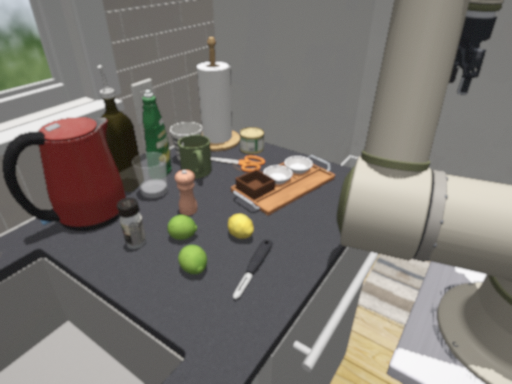

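View pics/wrist0.png

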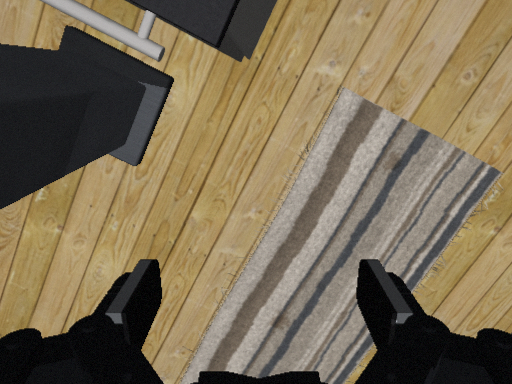

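The scene view shows the mill at about (197,195), jar (152,230), limes (198,230) and (217,261), lemon (255,225) and peeler (273,265). The caddy has the well at (261,179) and dishes at (280,165) and (300,153). The side view shows the same items. The wrist camera sees only the floor.

```bash
python3 - <<'E'
from h import *
cs={n:cal(n) for n in('scene','side')}
ims={n:cv2.imread(f'pics/{n}0.png') for n in cs}
roi={'scene':(150,130,345,300),'side':(125,150,340,305)}
rng={'green':((35,120,60),(50,255,255)),'yellow':((22,130,120),(32,255,255)),'copper':((0,70,50),(14,200,255)),'white':((0,0,170),(179,40,255)),'black':((0,0,0),(179,255,28))}
for n in cs:
    x0,y0,x1,y1=roi[n]; hsv=cv2.cvtColor(ims[n],cv2.COLOR_BGR2HSV)
    for k,(a,b) in rng.items():
        m=np.zeros(hsv.shape[:2],np.uint8); m[y0:y1,x0:x1]=cv2.inRange(hsv[y0:y1,x0:x1],a,b)
        N,_,st,ce=cv2.connectedComponentsWithStats(m)
        for i in range(1,N):
            if st[i,4]>60: print(n,k,st[i],ce[i].round(1),'z28:',plane(cs[n],*ce[i],28).round(0)[:2])
E
cat > /dev/null; python3 -c "
import cv2
a=cv2.imread('pics/scene0.png')[130:300,140:345];cv2.imwrite('pics/sc.png',cv2.resize(a,None,fx=3.5,fy=3.5,interpolation=cv2.INTER_CUBIC))"
```

```text
scene green [185 218  27  24 479] [197.1 229.8] z28: [620. 123.]
scene green [204 248  26  26 528] [216.4 260.3] z28: [533. 179.]
scene yellow [242 214  26  20 363] [254.3 224.1] z28: [516.  44.]
scene copper [ 236  142  101   69 2661] [283.4 175.5] z28: [ 535. -149.]
scene copper [186 172  21  44 641] [196.5 194.3] z28: [690.  21.]
scene white [266 142  47  31 746] [289.7 156.8] z28: [ 556. -232.]
scene white [211 148  26   5  75] [224.3 149.6] z28: [ 730. -175.]
scene white [150 179  20  14 229] [158.4 185.3] z28: [794.  38.]
scene white [260 271  12  23 125] [265.5 281.7] z28: [416. 179.]
side green [169 215  27  24 495] [181.4 226.8] z28: [615. 121.]
side green [179 246  27  27 582] [192.4 259. ] z28: [529. 181.]
side yellow [228 216  25  20 292] [240.5 227.4] z28: [509.  50.]
side copper [ 231  154  104   61 2700] [276.  184.2] z28: [ 537. -141.]
side copper [175 169  22  47 674] [186.1 192.2] z28: [700.  16.]
side white [263 156  50  25 663] [287.8 167.7] z28: [ 554. -232.]
side white [212 158  26   6  79] [225.8 160. ] z28: [ 721. -169.]
side white [143 181  22  11 190] [153.3 185.6] z28: [789.  41.]
side white [233 273  19  25 178] [242.1 284.8] z28: [411. 179.]
```

View pics/sc.png

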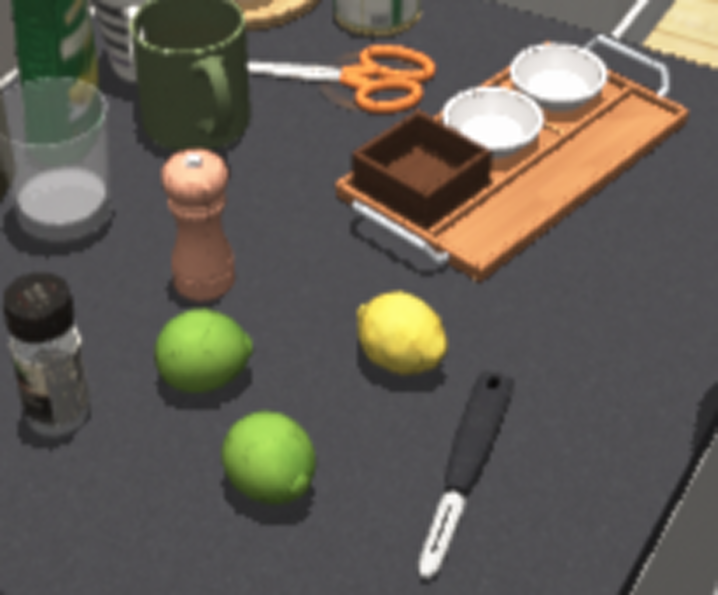

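```bash
cat >> h.py <<'E'
def go(x,y,z,yaw=None):
    """delta in tool axes to TCP x,y,z (mm), tool x-axis heading yaw (deg)"""
    s=status.sense(); T=rot(s['ee_rot']); p=np.array(s['eef_pos'])
    d=T.inv().apply(np.array([x,y,z])-p); tx=T.apply([1,0,0]); cur=np.degrees(np.arctan2(tx[1],tx[0]))
    if yaw is None: yaw=cur
    W=R.from_euler('z',yaw,degrees=True)*R.from_matrix(np.diag([1.,-1,-1]))
    rv=(T.inv()*W).as_rotvec()
    print('t',s['time_s'],'yaw %.1f j6 %.2f'%(cur,s['joints'][5]),'d',d.round(1),'|d|%.0f'%np.linalg.norm(d),'rv',rv.round(3))
E
python3 -c "
from h import *
S=cal('scene');D=cal('side')
for n,a,b in [('limeA',(197.1,229.8),(181.4,226.8)),('limeB',(216.4,260.3),(192.4,259)),('lemon',(254.3,224.1),(240.5,227.4)),('mill',(196.5,194.3),(186.1,192.2))]: print(n,tri([ray(S,*a),ray(D,*b)]))
go(420,-150,440)"
```

```text
limeA (array([631.06291923, 107.84160735,  10.67502597]), [1.0, 1.0])
limeB (array([541.03324445, 168.62908202,  12.45111457]), [0.8, 0.8])
lemon (array([527.71966064,  23.61219369,   2.77640389]), [1.5, 1.5])
mill (array([674.30820166,  40.89297955,  50.49127405]), [0.9, 0.9])
t 0.15 yaw 26.8 j6 -0.22 d [ 307.3 -201.7  -35.5] |d|369 rv [-0.001 -0.     0.   ]
```

Careful with the scale: shifts go in shares of 100 cm and turns go in shares of 2 rad. That gives: 307 mm is 0.307, 280 mm is 0.28.

Emit:
send_path(rows=[0.04,-0.026,-0.01,0,0,0,0.08,-0.052,-0.02,0,0,0,0.12,-0.078,-0.03,0,0,0,0.16,-0.105,-0.036,0,0,0,0.2,-0.131,-0.036,0,0,0,0.24,-0.157,-0.036,0,0,0,0.28,-0.183,-0.036,0,0,0,0.307,-0.202,-0.036,0,0,0], finger_gap=1.0)

```text
time_s: 0.95
eef_pos: [420.4, -147.4, 440.7]
ee_rot: [-0.0, 0.973, 0.233, 0.0]
force: [0.4, -0.8, -0.4]
grip_width: 1.003
grip_force: 0.0
```

```bash
python3 - <<'E'
from h import *
im,c=snap('wrist','w1'); go(430,110,470,0); print(c[1])
E
```

```text
t 1.0 yaw 27.0 j6 0.50 d [ 123.5 -223.3  -28.8] |d|257 rv [-0.002 -0.001  0.471]
[ 495.59012024 -109.42704944  410.02851985]
```

View pics/w1.png

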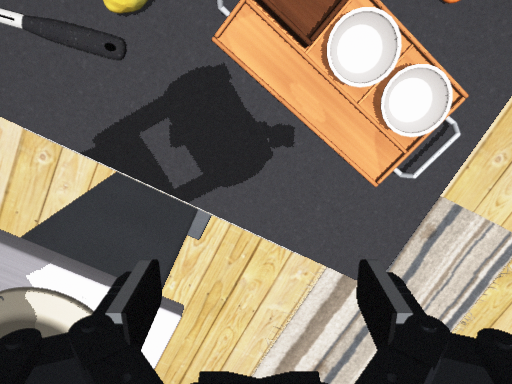

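```bash
python3 -c "
from h import *
go(460,-40,470,0)"
```

```text
t 1.0 yaw 27.0 j6 0.50 d [ 82.1 -76.  -29. ] |d|116 rv [-0.002 -0.001  0.471]
```

Scaled: 82 mm is 0.082, -76 mm is -0.076, 0.471 rad is 0.2355.

Emit:
send_path(rows=[0.02,-0.019,-0.007,0,0,0.06,0.041,-0.038,-0.015,0,0,0.12,0.062,-0.057,-0.022,0,0,0.18,0.082,-0.076,-0.029,0,0,0.2355,0.082,-0.076,-0.029,0,0,0.2355])

```text
time_s: 1.5
eef_pos: [459.0, -43.0, 470.3]
ee_rot: [-0.0, 1.0, -0.002, 0.001]
force: [-0.4, 0.1, -1.1]
grip_width: 0.999
grip_force: 0.0
```

```bash
python3 -c "
from h import *
im,c=snap('wrist','w2'); np.savez('w2.npz',K=c[0],p=c[1],M=c[2]); print(c[1]); go(460,110,470,0)"
```

```text
[543.25195998 -43.00107141 439.7591641 ]
t 1.55 yaw -0.0 j6 1.22 d [   1.2 -154.2   -0.3] |d|154 rv [ 0. -0. -0.]
```

View pics/w2.png

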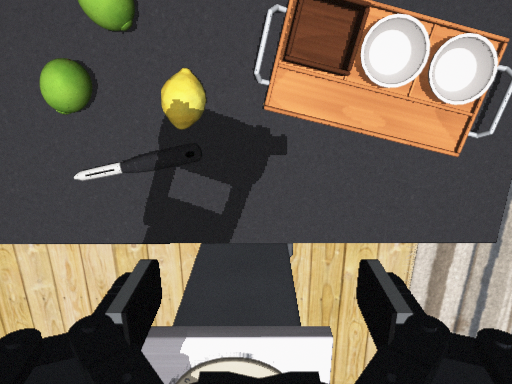

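This view shows the limes at (65,86) and (108,10), the lemon at (184,98) and the peeler from (75,178) to (202,152). The well centre is at about (325,35) and the dishes at (395,50) and (463,68).

Scaled: -133 mm is -0.133, -100 mm is -0.1.

Emit:
send_path(rows=[0.025,-0.03,0,0,0,0,0.045,-0.06,0,0,0,0,0.061,-0.1,0,0,0,0,0.061,-0.133,0,0,0,0,0.061,-0.133,0,0,0,0])

```text
time_s: 2.05
eef_pos: [520.1, 89.8, 469.0]
ee_rot: [-0.0, 1.0, 0.001, -0.001]
force: [-0.1, -0.1, 0.4]
grip_width: 1.004
grip_force: 0.0
```

```bash
python3 -c "
from h import *
im,c=snap('wrist','w3'); np.savez('w3.npz',K=c[0],p=c[1],M=c[2]); print(c[1],c[2].round(3))"
```

```text
[604.19952547  90.14932276 438.15646008] [[ 0.001 -0.946 -0.324]
 [-1.    -0.001 -0.   ]
 [-0.     0.324 -0.946]]
```

View pics/w3.png

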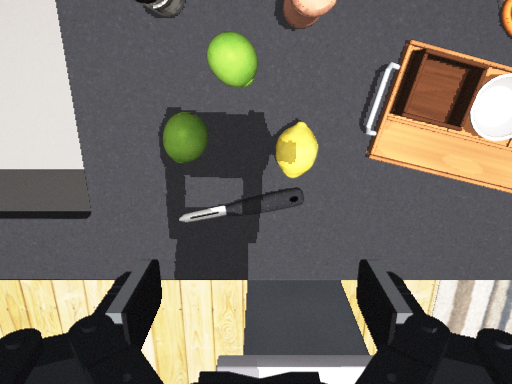

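```bash
cat > m.py <<'E'
from h import *
def ld(n): z=np.load(n+'.npz'); return cv2.imread(f'pics/{n}.png'),(z['K'],z['p'],z['M'])
def blobs(im,a,b,amin=150,roi=None):
    hsv=cv2.cvtColor(im,cv2.COLOR_BGR2HSV); m=cv2.inRange(hsv,a,b)
    if roi: k=np.zeros_like(m); x0,y0,x1,y1=roi; k[y0:y1,x0:x1]=1; m*=k
    m=cv2.morphologyEx(m,cv2.MORPH_OPEN,np.ones((3,3)))
    cs=[c for c in cv2.findContours(m,cv2.RETR_EXTERNAL,cv2.CHAIN_APPROX_NONE)[0] if cv2.contourArea(c)>amin]
    return [cv2.convexHull(c) for c in sorted(cs,key=lambda c:c[:,0,0].mean())]
E
python3 - <<'E'
from m import *
for n in('w2','w3'):
    im,c=ld(n)
    for k,a,b in(('green',(30,100,20),(55,255,255)),('yellow',(18,120,40),(33,255,255)),('dish',(0,0,150),(179,45,255)),('oak',(5,90,60),(18,255,255))):
        for h in blobs(im,a,b,400,(0,0,512,240)):
            e=cv2.fitEllipse(h); print(n,k,'area',cv2.contourArea(h),'ell',np.round(e[0],1),np.round(e[1],1),round(e[2]),'z28',plane(c,*e[0],28)[:2].round(1))
            if k=='oak':
                ap=cv2.approxPolyDP(h,6,True)[:,0]; print([(p.tolist(),plane(c,*p,14)[:2].round(0).tolist()) for p in ap])
    t,b={'w2':((74,178),(203,152)),'w3':((180,220),(303,193))}[n]
    T=plane(c,*t,4);B=plane(c,*b,10); print('peeler',T.round(1),B.round(1),'mid',((T+B)/2).round(1),'len',np.linalg.norm(T-B).round(1),'ang',np.degrees(np.arctan2(*(T-B)[[1,0]])))
    
E
python3 -c "
import cv2,numpy as np
a=cv2.imread('pics/w2.png')[0:170,240:512];cv2.imwrite('pics/w2c.png',cv2.resize(a,None,fx=2.9,fy=2.9,interpolation=cv2.INTER_CUBIC))"
```

```text
w2 green area 2243.5 ell [65.1 85.2] [50.9 57.1] 148 z28 [532.4 178. ]
w2 green area 1303.5 ell [103.7  -3.4] [48.9 79.2] 143 z28 [621.9 120.6]
w2 yellow area 1972.0 ell [182.7  98.5] [43.7 59.1] 1 z28 [517.3  44.8]
w2 dish area 3932.5 ell [394.8  50.2] [66.2 76.4] 32 z28 [ 568.2 -193.9]
w2 dish area 3979.5 ell [466.7  68.4] [66.7 81.7] 61 z28 [ 549.  -277.1]
w2 oak area 27051.0 ell [386.3  74.4] [141.3 341.2] 101 z28 [ 542.9 -187.3]
[([289, 0], [621.0, -77.0]), ([372, 0], [620.0, -168.0]), ([508, 38], [582.0, -326.0]), ([458, 156], [445.0, -294.0]), ([264, 109], [504.0, -49.0])]
peeler [415.  200.6   4. ] [450.5  27.8  10. ] mid [432.7 114.2   7. ] len 176.5 ang 101.62513314909178
w3 green area 1773.5 ell [184.6 136.9] [45.2 51. ] 8 z28 [532.6 178.6]
w3 green area 2156.0 ell [232.5  59.1] [47.3 59.2] 150 z28 [619.4 119.4]
w3 yellow area 1700.0 ell [295.9 149.5] [40.8 54.7] 10 z28 [517.5  45.3]
w3 dish area 11581.0 ell [ 305.9 3301.5] [ 204.6 6869.8] 175 z28 [2439.9  120.9]
w3 dish area 2188.5 ell [503.6 106.7] [59.2 74.4] 44 z28 [ 568.2 -193.8]
w3 oak area 962.0 ell [306.1  10.7] [32.5 50.6] 85 z28 [667.6  39.8]
[([283, 12], [668.0, 64.0]), ([284, 0], [680.0, 63.0]), ([332, 4], [676.0, 10.0]), ([306, 27], [653.0, 37.0]), ([293, 26], [654.0, 52.0])]
w3 oak area 16027.0 ell [453.9 116.8] [131.7 299.5] 104 z28 [ 556.5 -138.3]
[([407, 41], [639.0, -77.0]), ([511, 67], [612.0, -202.0]), ([511, 192], [459.0, -238.0]), ([367, 156], [506.0, -46.0])]
peeler [414.2 197.9   4. ] [455.7  31.9  10. ] mid [434.9 114.9   7. ] len 171.2 ang 104.02307664393285
```

View pics/w2c.png

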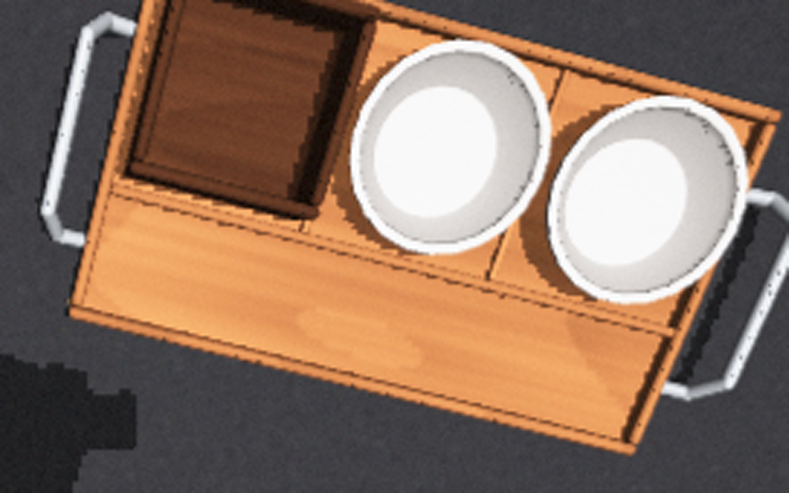

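The oak corners give the caddy centre at about (542.7,-187), yaw about -13.3°. The middle dish measured (568.2,-193.9) from both views at z = 28, which agrees with its bay, and the well is at the +y end. The limes also agree across both views at z = 28: (620,120) and (532.5,178). The mill is cut off in these pictures, so I'll move closer to it.

Scaled: 80 mm is 0.08, 75 mm is 0.075.

Emit:
send_path(rows=[0.025,0.015,0.01,0,0,0,0.05,0.03,0.02,0,0,0,0.075,0.05,0.035,0,0,0,0.08,0.06,0.04,0,0,0,0.08,0.06,0.04,0,0,0])

```text
time_s: 2.6
eef_pos: [600.0, 25.1, 428.4]
ee_rot: [-0.0, 1.0, -0.003, -0.001]
force: [-0.1, 0.5, -0.0]
grip_width: 0.998
grip_force: 0.0
```

```bash
python3 -c "
from h import *
im,c=snap('wrist','w4'); np.savez('w4.npz',K=c[0],p=c[1],M=c[2]); print(c[1])"
```

```text
[684.13310215  24.81686146 397.48934251]
```

View pics/w4.png

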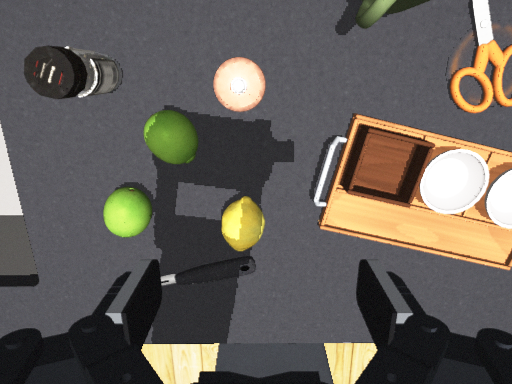

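The mill is seen from nearly overhead, crown at (240,84). The jar cap is at (50,72), the limes at (171,137) and (127,212), the lemon at (243,223) and the well at (390,165).

```bash
python3 - <<'E'
from m import *
im,c=ld('w4')
for k,a,b,z in(('green',(30,100,20),(55,255,255),28),('yellow',(18,120,40),(33,255,255),25),('dish',(0,0,150),(179,45,255),28)):
    for h in blobs(im,a,b,400,(0,0,512,255)):
        e=cv2.fitEllipse(h); print(k,np.round(e[0],1),np.round(e[1],1),round(e[2]),z,plane(c,*e[0],z)[:2].round(1))
(h,)=[h for h in blobs(im,(0,30,50),(22,255,255),400,(195,40,290,130))]
(x,y),r=cv2.minEnclosingCircle(h); print('crown',x,y,r,[plane(c,x,y,z)[:2].round(1) for z in(85,95)],'r mm',r/345*310)
# mill: other views, scene+side crown
S=cal('scene');D=cal('side')
print('crown tri',tri([ray(c,x,y),ray(S,195.8,183),ray(D,185.3,178)]))
for q in((372,127),(432,147),(409,203),(346,188)): print('wellc z42',plane(c,*q,42)[:2].round(0))
print('jarcap',plane(c,50,72,100)[:2].round(0))
s=(162,281);b=(255,265)
print('butt',plane(c,*b,8)[:2].round(0)); 
go(674,40,430,-50)
E
```

```text
green [127.  211.7] [48.1 50.9] 26 28 [533.4 177.9]
green [171.  136.8] [48.9 59.5] 135 28 [619.9 119.3]
yellow [242.1 223.3] [42.4 53.5] 7 25 [516.6  45.2]
yellow [490.5  78. ] [64.5 72.1] 23 25 [ 677.9 -213.2]
dish [-13.5 134.2] [ 30.2 226.8] 163 28 [623.8 316.8]
dish [239.8  81.7] [35.3 38.6] 163 28 [675.9  44.1]
dish [454.1 181.1] [60.4 73. ] 54 28 [ 568.3 -193.8]
dish [482.1  19.1] [18.  56.9] 173 28 [ 732.2 -191.6]
dish [518.9 197.3] [56.1 70.6] 54 28 [ 548.4 -271.2]
crown 238.5 84.0 27.771488189697266 [array([675.3,  42.3]), array([675.5,  41.7])] r mm 24.95409083711928
crown tri (array([673.7046216 ,  40.89754014,  87.79325812]), [2.0, 2.4, 3.2])
wellc z42 [631. -91.]
wellc z42 [ 610. -156.]
wellc z42 [ 548. -140.]
wellc z42 [565. -69.]
jarcap [686. 195.]
butt [450.  31.]
t 2.65 yaw -0.3 j6 1.42 d [ 74.4 -14.1  -0.5] |d|76 rv [0.    0.001 0.868]
```

Scaled: 211 mm is 0.211, 200 mm is 0.2, 0.005 rad is 0.0025.

Emit:
send_path(rows=[0.04,-0.008,0,0,0,0.0025,0.075,-0.016,0,0,0,0.0025,0.075,-0.016,0.05,0,0,0.0025,0.075,-0.016,0.1,0,0,0.0025,0.075,-0.016,0.14,0,0,0.0025,0.075,-0.016,0.175,0,0,0.0025,0.075,-0.016,0.2,0,0,0.0025,0.075,-0.016,0.211,0,0,0.0025], finger_gap=1.0)

```text
time_s: 3.45
eef_pos: [674.0, 43.8, 217.5]
ee_rot: [-0.0, 1.0, -0.004, -0.001]
force: [-0.2, -0.3, 0.3]
grip_width: 0.999
grip_force: 0.0
```

```bash
python3 -c "
from h import *
go(674.8,41.5,218,0)"
```

```text
t 3.45 yaw -0.4 j6 1.47 d [ 0.8  2.3 -0.5] |d|2 rv [-0.     0.002 -0.007]
```

Scaled: 1.5 mm is 0.0015, 1 mm is 0.001.

Emit:
send_path(rows=[0.001,0.0015,0,0,0,0,0.001,0.0015,0,0,0,0,0.001,0.0015,0,0,0,0,0.001,0.0015,0,0,0,0,0.001,0.0015,0,0,0,0,0.001,0.0015,0,0,0,0,0.001,0.0015,0,0,0,0,0.001,0.0015,0,0,0,0], finger_gap=0, grip_n=50)

```text
time_s: 4.25
eef_pos: [676.2, 41.7, 220.9]
ee_rot: [0.0, 1.0, -0.004, 0.002]
force: [-1.1, 0.8, 6.4]
grip_width: 0.458
grip_force: 48.0
```

```bash
python3 -c "
from h import *
go(674,42,290,0)"
```

```text
t 4.25 yaw -0.5 j6 1.47 d [ -2.   -0.3 -69.1] |d|69 rv [ 0.    -0.004 -0.008]
```

Scaled: 156.5 mm is 0.1565, 140 mm is 0.14, -0.008 rad is -0.004.

Emit:
send_path(rows=[0,0,-0.035,0,0,0,0,0,-0.075,0,0,0,-0.02,0.036,-0.085,0,0,0,-0.04,0.072,-0.085,0,0,0,-0.06,0.108,-0.085,0,0,0,-0.08,0.14,-0.085,0,0,0,-0.088,0.1565,-0.085,0,0,-0.004,-0.088,0.1565,-0.085,0,0,-0.004])

```text
time_s: 5.05
eef_pos: [585.7, -116.1, 304.3]
ee_rot: [0.0, 1.0, -0.002, 0.0]
force: [0.6, -0.7, -2.5]
grip_width: 0.46
grip_force: 49.8
```

```bash
python3 -c "
from h import *
im,c=snap('wrist','w5'); snap('scene','s5');np.savez('w5.npz',K=c[0],p=c[1],M=c[2])
go(587,-114,226,0)"
```

```text
t 5.15 yaw -0.0 j6 1.18 d [ 0.3  0.1 78.1] |d|78 rv [-0.    -0.001 -0.001]
```

View pics/w5.png

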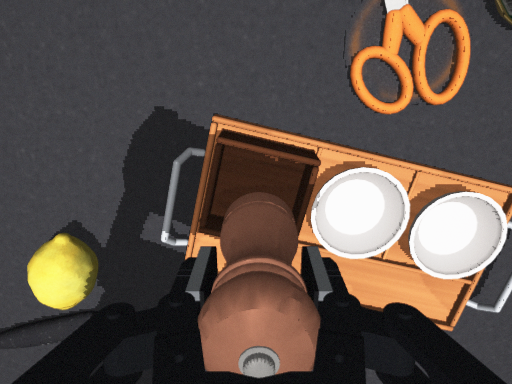

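The mill hangs straight in the grip over the well, with its base at columns 222–298 centred on the image axis.

Scaled: 70 mm is 0.07, 66 mm is 0.066.

Emit:
send_path(rows=[0,0,0.025,0,0,0,0,0,0.045,0,0,0,0,0,0.058,0,0,0,0,0,0.066,0,0,0,0,0,0.07,0,0,0,0,0,0.07,0,0,0])

```text
time_s: 5.75
eef_pos: [586.8, -113.8, 233.8]
ee_rot: [0.0, 1.0, 0.0, 0.0]
force: [-0.2, -0.4, -2.6]
grip_width: 0.454
grip_force: 49.8
```

Emit:
send_path(rows=[0,0,0.0015,0,0,0,0,0,0.003,0,0,0,0,0,0.003,0,0,0])

```text
time_s: 6.05
eef_pos: [586.9, -114.1, 232.0]
ee_rot: [0.0, 1.0, -0.0, 0.001]
force: [-0.5, -0.1, 4.7]
grip_width: 0.456
grip_force: 49.4
```

Emit:
send_path(rows=[0,0,0,0,0,0,0,0,0,0,0,0,0,0,0,0,0,0,0,0,0,0,0,0,0,0,0,0,0,0], finger_gap=1.0)

```text
time_s: 6.55
eef_pos: [586.6, -114.1, 230.6]
ee_rot: [-0.0, 1.0, -0.0, -0.0]
force: [-0.1, 0.1, 0.4]
grip_width: 1.001
grip_force: 0.0
```

Emit:
send_path(rows=[0,0,-0.02,0,0,0,0,0,-0.06,0,0,0,0,0,-0.11,0,0,0,0,0,-0.15,0,0,0,0,0,-0.15,0,0,0])

```text
time_s: 7.05
eef_pos: [586.8, -114.0, 386.8]
ee_rot: [0.002, 1.0, -0.0, 0.005]
force: [-0.1, -0.1, -0.8]
grip_width: 0.996
grip_force: 0.0
```

```bash
python3 -c "
from h import *
im,c=snap('wrist','w6');np.savez('w6.npz',K=c[0],p=c[1],M=c[2]);snap('scene','s6')
go(619.9,119.3,330,35)"
```

```text
t 7.15 yaw -0.0 j6 1.18 d [  33.4 -233.3   50.9] |d|241 rv [ 0.001 -0.001 -0.611]
```

View pics/w6.png

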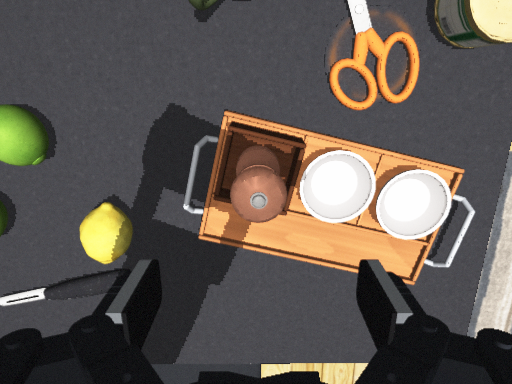

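The mill stands in the well with its top at (259,201). Both dishes are clear, at (338,187) and (414,204).

```bash
python3 - <<'E'
from m import *
im,c=ld('w6')
print('mill top',plane(c,259,201,120).round(1))
for h in blobs(im,(0,0,150),(179,45,255),400,(297,140,452,245)):
    e=cv2.fitEllipse(h); print(np.round(e[0],1),np.round(e[1],1),plane(c,*e[0],28)[:2].round(1))
E
```

```text
mill top [ 585.8 -115.2  120. ]
[337.2 186.1] [70.8 77.4] [ 568.4 -193.9]
[413.3 204. ] [66.7 78. ] [ 549.2 -272.9]
```

Scaled: -233.3 mm is -0.2333, 33.4 mm is 0.0334, -0.611 rad is -0.3055.

Emit:
send_path(rows=[0.006,-0.042,0,0,0,-0.06,0.012,-0.088,0.01,0,0,-0.12,0.019,-0.134,0.03,0,0,-0.185,0.026,-0.18,0.04,0,0,-0.25,0.033,-0.22,0.05,0,0,-0.3055,0.0334,-0.2333,0.05,0,0,-0.3055,0.0334,-0.2333,0.09,0,0,-0.3055,0.0334,-0.2333,0.11,0,0,-0.3055])

```text
time_s: 7.95
eef_pos: [619.2, 119.3, 267.0]
ee_rot: [-0.001, 0.954, 0.3, -0.002]
force: [-0.3, 0.2, 0.1]
grip_width: 0.995
grip_force: 0.0
```

```bash
python3 -c "
from h import *
go(619.9,119.3,190,35)"
```

```text
t 7.95 yaw 34.9 j6 0.97 d [ 0.9  0.6 77. ] |d|77 rv [-0.003  0.004 -0.001]
```

Scaled: 77 mm is 0.077, 70 mm is 0.07.

Emit:
send_path(rows=[0.0005,0.0005,0.03,0,0,0,0.0005,0.0005,0.055,0,0,0,0.0005,0.0005,0.07,0,0,0,0.0005,0.0005,0.077,0,0,0,0.0005,0.0005,0.077,0,0,0])

```text
time_s: 8.45
eef_pos: [620.7, 118.9, 193.1]
ee_rot: [-0.0, 0.954, 0.3, -0.001]
force: [-0.6, 1.1, 0.0]
grip_width: 1.0
grip_force: 0.0
```

Emit:
send_path(rows=[0,0,0,0,0,0,0,0,0,0,0,0,0,0,0,0,0,0,0,0,0,0,0,0,0,0,0,0,0,0,0,0,0,0,0,0], finger_gap=0, grip_n=22)

```text
time_s: 9.05
eef_pos: [621.0, 119.2, 194.9]
ee_rot: [0.0, 0.954, 0.301, 0.001]
force: [-0.9, -0.6, 6.4]
grip_width: 0.581
grip_force: 22.5
```

Emit:
send_path(rows=[0,0,-0.02,0,0,0,0,0,-0.06,0,0,0,0,0,-0.1,0,0,0,0,0,-0.13,0,0,0,0,0,-0.13,0,0,0])

```text
time_s: 9.55
eef_pos: [621.0, 119.2, 328.5]
ee_rot: [0.001, 0.954, 0.301, 0.004]
force: [0.3, 0.8, -0.5]
grip_width: 0.58
grip_force: 23.6
```

```bash
python3 -c "
from h import *
snap('wrist','w7')
go(549.2,-272.3,320,76.7)"
```

```text
t 9.6 yaw 35.0 j6 0.96 d [-283.2  279.6    5.3] |d|398 rv [ 0.003 -0.002 -0.728]
```

View pics/w7.png

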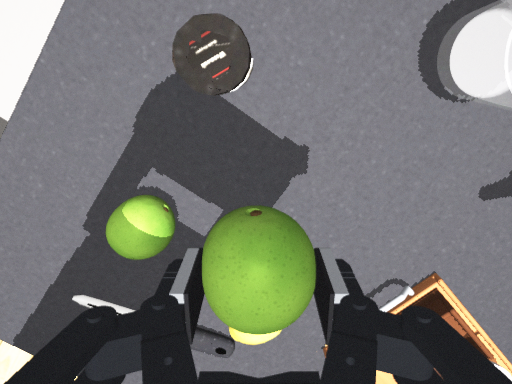

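The lime is held between the pads at (258,270), the jar cap is at (211,54) unmoved, and lime B is at (140,227). The 49 mm opening means the lime is gripped above its equator, so I'll carry it high over the mill and go lower for the next one.

Scaled: -228 mm is -0.228, 226 mm is 0.226, -0.6 rad is -0.3.

Emit:
send_path(rows=[-0.015,0.015,-0.015,0,0,-0.03,-0.045,0.045,-0.028,0,0,-0.07,-0.075,0.074,-0.028,0,0,-0.11,-0.106,0.105,-0.028,0,0,-0.15,-0.137,0.135,-0.028,0,0,-0.19,-0.168,0.166,-0.028,0,0,-0.23,-0.199,0.197,-0.028,0,0,-0.27,-0.228,0.226,-0.028,0,0,-0.3])

```text
time_s: 10.4
eef_pos: [562.8, -198.6, 350.0]
ee_rot: [-0.001, 0.822, 0.57, -0.001]
force: [1.4, 0.0, -0.6]
grip_width: 0.579
grip_force: 23.5
```

```bash
python3 -c "
from h import *
go(549.2,-272.3,320,76.7)"
```

```text
t 10.4 yaw 69.5 j6 -0.18 d [-73.8  13.1  30. ] |d|81 rv [-0.003 -0.001 -0.125]
```

Scaled: 115 mm is 0.115, 95 mm is 0.095, -0.125 rad is -0.0625.

Emit:
send_path(rows=[-0.028,0.005,0,0,0,-0.02,-0.055,0.009,0,0,0,-0.045,-0.0738,0.0131,0,0,0,-0.0625,-0.0738,0.0131,0.03,0,0,-0.0625,-0.0738,0.0131,0.065,0,0,-0.0625,-0.0738,0.0131,0.095,0,0,-0.0625,-0.0738,0.0131,0.115,0,0,-0.0625,-0.0738,0.0131,0.115,0,0,-0.0625])

```text
time_s: 11.2
eef_pos: [548.9, -269.9, 232.4]
ee_rot: [-0.004, 0.785, 0.619, -0.001]
force: [-0.4, 0.7, -0.4]
grip_width: 0.582
grip_force: 23.5
```

```bash
python3 -c "
from h import *
snap('wrist','w8')
go(549.2,-272.3,208,76.7)"
```

```text
t 11.25 yaw 76.5 j6 -0.41 d [-2.1  0.3 26.8] |d|27 rv [-0.004 -0.002 -0.003]
```

View pics/w8.png

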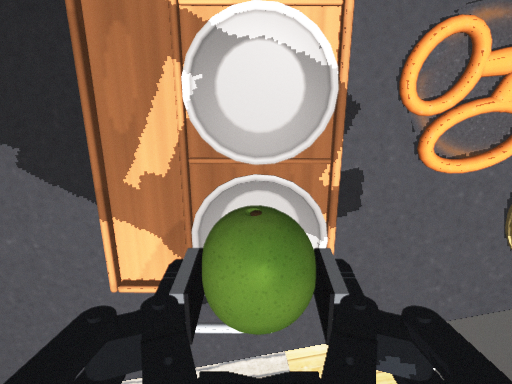

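The lime hangs over the far dish, column 258 against a dish centre at 260; the middle dish above is at (260,83).

Scaled: 21 mm is 0.021, 17 mm is 0.017, 0.004 rad is 0.002.

Emit:
send_path(rows=[-0.001,0.0003,0.01,0.002,0.001,0,-0.002,0.0003,0.017,0.002,0.001,0,-0.002,0.0003,0.021,0.002,0.001,0,-0.002,0.0003,0.021,0.002,0.001,0])

```text
time_s: 11.65
eef_pos: [549.6, -272.4, 215.3]
ee_rot: [-0.003, 0.785, 0.619, -0.001]
force: [0.0, -0.4, -0.4]
grip_width: 0.584
grip_force: 23.5
```

Emit:
send_path(rows=[0,0,0.002,0,0,0,0,0,0.004,0,0,0,0,0,0.004,0,0,0])

```text
time_s: 11.95
eef_pos: [549.6, -272.4, 211.6]
ee_rot: [-0.002, 0.785, 0.619, -0.0]
force: [-0.7, -0.2, -0.9]
grip_width: 0.58
grip_force: 23.5
```

```bash
python3 -c "
from h import *
go(549.2,-272.3,208,76.7)"
```

```text
t 11.95 yaw 76.5 j6 -0.42 d [ 0.  -0.4  3.6] |d|4 rv [-0.004 -0.002 -0.003]
```

Scaled: 5 mm is 0.005, 4 mm is 0.004.

Emit:
send_path(rows=[0,0,0.002,0,0,0,0,0,0.004,0,0,0,0,0,0.005,0,0,0,0,0,0.005,0,0,0])

```text
time_s: 12.35
eef_pos: [549.6, -272.4, 206.5]
ee_rot: [-0.002, 0.785, 0.619, -0.0]
force: [1.2, -0.1, -0.3]
grip_width: 0.58
grip_force: 23.5
```

```bash
python3 -c "
from h import *
go(549.2,-272.3,208,76.7)"
```

```text
t 12.35 yaw 76.5 j6 -0.42 d [ 0.  -0.4 -1.5] |d|2 rv [-0.004 -0.002 -0.003]
```

Scaled: 2.5 mm is 0.0025, 1.5 mm is 0.0015.

Emit:
send_path(rows=[0,0,0.0015,0,0,0,0,0,0.0025,0,0,0,0,0,0.0025,0,0,0])

```text
time_s: 12.65
eef_pos: [549.7, -272.7, 205.8]
ee_rot: [-0.002, 0.785, 0.619, -0.001]
force: [-4.7, 1.6, 11.8]
grip_width: 0.578
grip_force: 25.0
```

```bash
python3 -c "
from h import *
print(status.sense()['force'])"
```

```text
[-4.73184334  1.58733687 11.80481379]
```

Scaled: -1.5 mm is -0.0015.

Emit:
send_path(rows=[0,0,-0.0015,0,0,0,0,0,-0.0015,0,0,0])

```text
time_s: 12.85
eef_pos: [549.7, -272.5, 206.0]
ee_rot: [-0.002, 0.785, 0.619, -0.0]
force: [0.1, -0.8, 3.0]
grip_width: 0.583
grip_force: 23.9
```

Emit:
send_path(rows=[0,0,0,0,0,0,0,0,0,0,0,0,0,0,0,0,0,0,0,0,0,0,0,0], finger_gap=0.9)

```text
time_s: 13.25
eef_pos: [549.6, -272.4, 205.6]
ee_rot: [-0.002, 0.785, 0.619, -0.0]
force: [0.3, 0.8, 0.5]
grip_width: 0.899
grip_force: 0.0
```

Emit:
send_path(rows=[0,0,-0.02,0,0,0,0,0,-0.06,0,0,0,0,0,-0.11,0,0,0,0,0,-0.15,0,0,0,0,0,-0.15,0,0,0], finger_gap=1.0)

```text
time_s: 13.75
eef_pos: [550.4, -273.0, 361.9]
ee_rot: [0.003, 0.785, 0.619, 0.001]
force: [0.9, 0.3, -0.5]
grip_width: 0.998
grip_force: 0.0
```

```bash
python3 - <<'E'
from m import *
im,c=snap('wrist','w9');np.savez('w9.npz',K=c[0],p=c[1],M=c[2])
im,c=ld('w9')
for h in blobs(im,(30,100,20),(55,255,255)):
    e=cv2.fitEllipse(h); print(np.round(e[0],1),np.round(e[1],1),plane(c,*e[0],39).round(1))
go(533,178,360,40)
E
```

```text
[253.5 173.4] [58.9 67.4] [ 548.7 -272.5   39. ]
t 13.8 yaw 76.5 j6 -0.42 d [ 434.5 -121.7   -1.8] |d|451 rv [ 0.001 -0.     0.638]
```

Scaled: 355 mm is 0.355, 314 mm is 0.314, 1.1 rad is 0.55.

Emit:
send_path(rows=[0.04,-0.011,0,0,0,0.065,0.085,-0.024,0,0,0,0.135,0.13,-0.036,0,0,0,0.205,0.176,-0.049,0,0,0,0.275,0.222,-0.062,0,0,0,0.345,0.268,-0.075,0,0,0,0.415,0.314,-0.088,0,0,0,0.485,0.355,-0.099,0,0,0,0.55])

```text
time_s: 14.6
eef_pos: [536.0, 95.7, 355.4]
ee_rot: [-0.002, 0.993, 0.117, -0.003]
force: [-0.4, -0.6, -0.7]
grip_width: 1.002
grip_force: 0.0
```

```bash
python3 -c "
from h import *
go(533,178,260,-19)"
```

```text
t 14.6 yaw 13.5 j6 1.30 d [ 16.7 -80.3  95.7] |d|126 rv [-0.003  0.006  0.567]
```

Scaled: 95 mm is 0.095, 85 mm is 0.085, 0.567 rad is 0.2835.

Emit:
send_path(rows=[0.008,-0.04,0.01,0,0,0.07,0.016,-0.075,0.035,0,0,0.14,0.0167,-0.0803,0.06,0,0,0.21,0.0167,-0.0803,0.085,0,0,0.2835,0.0167,-0.0803,0.095,0,0,0.2835,0.0167,-0.0803,0.095,0,0,0.2835])

```text
time_s: 15.2
eef_pos: [533.1, 175.8, 260.3]
ee_rot: [-0.001, 0.987, -0.161, -0.004]
force: [0.5, -0.1, 1.0]
grip_width: 1.0
grip_force: 0.0
```

```bash
python3 - <<'E'
from m import *
im,c=snap('wrist','w10');np.savez('w10.npz',K=c[0],p=c[1],M=c[2])
im,c=ld('w10')
for h in blobs(im,(30,100,20),(55,255,255)):
    e=cv2.fitEllipse(h); print(np.round(e[0],1),np.round(e[1],1),round(e[2]),plane(c,*e[0],28).round(1))
go(533,178,183,-19)
E
```

```text
[255.7 212.7] [83.6 92.8] 177 [533.3 178.2  28. ]
[486.  176.5] [58.4 86.1] 13 [511.5  37.8  28. ]
t 15.25 yaw -18.5 j6 2.00 d [-0.7 -1.9 78.8] |d|79 rv [-0.001  0.005  0.008]
```

Careful with the scale: shifts go in shares of 100 cm and turns go in shares of 2 rad. That gives: 78 mm is 0.078, 70 mm is 0.07, 0.005 rad is 0.0025.

Emit:
send_path(rows=[0,-0.002,0.03,0,0.0025,0,-0.0005,-0.002,0.055,0,0.0025,0,-0.0005,-0.002,0.07,0,0.0025,0,-0.0005,-0.002,0.078,0,0.0025,0,-0.0005,-0.002,0.078,0,0.0025,0])

```text
time_s: 15.75
eef_pos: [533.5, 178.1, 184.2]
ee_rot: [-0.001, 0.987, -0.162, 0.001]
force: [-0.2, 0.6, 0.2]
grip_width: 1.0
grip_force: 0.0
```

Emit:
send_path(rows=[0,0,0,0,0,0,0,0,0,0,0,0,0,0,0,0,0,0,0,0,0,0,0,0,0,0,0,0,0,0,0,0,0,0,0,0], finger_gap=0, grip_n=22)

```text
time_s: 16.35
eef_pos: [533.6, 178.3, 185.1]
ee_rot: [-0.001, 0.987, -0.162, 0.001]
force: [-0.3, -0.2, 6.4]
grip_width: 0.588
grip_force: 22.4
```

Emit:
send_path(rows=[0,0,-0.02,0,0,0,0,0,-0.06,0,0,0,0,0,-0.11,0,0,0,0,0,-0.16,0,0,0,0,0,-0.17,0,0,0])

```text
time_s: 16.85
eef_pos: [533.3, 178.3, 360.1]
ee_rot: [-0.002, 0.987, -0.162, 0.005]
force: [-0.1, 0.2, -0.3]
grip_width: 0.582
grip_force: 23.8
```

```bash
python3 -c "
from h import *
go(568.4,-193.7,355,76.7)"
```

```text
t 16.85 yaw -18.7 j6 2.01 d [152.3 341.2   4.6] |d|374 rv [ 0.004 -0.012 -1.665]
```

Scaled: 229 mm is 0.229, 198 mm is 0.198, -1.06 rad is -0.53.

Emit:
send_path(rows=[0.006,0.013,0,0,0,-0.05,0.018,0.041,0,0,0,-0.11,0.032,0.071,0,0,0,-0.18,0.046,0.102,0,0,0,-0.25,0.06,0.134,0,0,0,-0.32,0.074,0.166,0,0,0,-0.39,0.088,0.198,0,0,0,-0.46,0.102,0.229,0,0,0,-0.53])

```text
time_s: 17.65
eef_pos: [556.1, -72.9, 353.1]
ee_rot: [-0.001, 0.932, 0.361, 0.0]
force: [-0.2, 0.7, -1.4]
grip_width: 0.584
grip_force: 23.8
```

```bash
python3 -c "
from h import *
go(568.4,-193.7,355,76.7)"
```

```text
t 17.65 yaw 42.4 j6 0.49 d [-72.3  97.5  -2.1] |d|121 rv [-0.001 -0.002 -0.599]
```

Scaled: 128 mm is 0.128, 100 mm is 0.1, -0.599 rad is -0.2995.

Emit:
send_path(rows=[-0.024,0.032,0,0,0,-0.07,-0.048,0.064,0,0,0,-0.14,-0.065,0.088,0,0,0,-0.21,-0.0723,0.0975,0,0,0,-0.27,-0.0723,0.0975,0.02,0,0,-0.2995,-0.0723,0.0975,0.06,0,0,-0.2995,-0.0723,0.0975,0.1,0,0,-0.2995,-0.0723,0.0975,0.128,0,0,-0.2995])

```text
time_s: 18.45
eef_pos: [567.3, -191.8, 222.3]
ee_rot: [-0.002, 0.786, 0.618, 0.0]
force: [-0.0, -0.4, 0.1]
grip_width: 0.582
grip_force: 23.8
```

Emit:
send_path(rows=[0,0,0.01,0,0,0,0,0,0.016,0,0,0,0,0,0.02,0,0,0,0,0,0.02,0,0,0])

```text
time_s: 18.85
eef_pos: [568.3, -192.2, 206.3]
ee_rot: [0.0, 0.786, 0.618, 0.001]
force: [0.9, 0.1, -0.5]
grip_width: 0.58
grip_force: 23.8
```

```bash
python3 -c "
from h import *
go(568.4,-193.7,196,76.7)"
```

```text
t 18.85 yaw 76.4 j6 -0.28 d [-1.4  0.5 10.3] |d|10 rv [ 0.002 -0.001 -0.006]
```

Scaled: 9 mm is 0.009, 7 mm is 0.007.

Emit:
send_path(rows=[-0.0014,0.0005,0.004,0,0,0,-0.0014,0.0005,0.007,0,0,0,-0.0014,0.0005,0.009,0,0,0,-0.0014,0.0005,0.009,0,0,0])

```text
time_s: 19.25
eef_pos: [568.1, -193.7, 196.8]
ee_rot: [-0.0, 0.786, 0.618, 0.001]
force: [-3.4, 0.5, 1.7]
grip_width: 0.586
grip_force: 27.1
```

Emit:
send_path(rows=[0,0,0.001,0,0,0,0,0,0.002,0,0,0,0,0,0.002,0,0,0])

```text
time_s: 19.55
eef_pos: [568.2, -193.7, 196.2]
ee_rot: [0.0, 0.786, 0.618, 0.001]
force: [-9.2, 2.0, 15.1]
grip_width: 0.579
grip_force: 34.3
```

Scaled: -1.5 mm is -0.0015.

Emit:
send_path(rows=[0,0,-0.0015,0,0,0,0,0,-0.0015,0,0,0])

```text
time_s: 19.75
eef_pos: [568.1, -193.7, 196.4]
ee_rot: [-0.0, 0.786, 0.618, 0.001]
force: [-5.7, 0.5, 6.1]
grip_width: 0.588
grip_force: 29.9
```

Emit:
send_path(rows=[0,0,0,0,0,0,0,0,0,0,0,0,0,0,0,0,0,0,0,0,0,0,0,0], finger_gap=0.85)

```text
time_s: 20.15
eef_pos: [567.1, -193.5, 195.4]
ee_rot: [-0.003, 0.786, 0.618, -0.001]
force: [-13.1, 1.0, 6.1]
grip_width: 0.653
grip_force: 24.7
```

Emit:
send_path(rows=[0,0,-0.02,0,0,0,0,0,-0.06,0,0,0,0,0,-0.11,0,0,0,0,0,-0.15,0,0,0,0,0,-0.15,0,0,0], finger_gap=1.0)

```text
time_s: 20.65
eef_pos: [568.7, -193.9, 352.1]
ee_rot: [0.005, 0.786, 0.618, 0.003]
force: [0.3, 0.2, -0.2]
grip_width: 1.0
grip_force: 0.0
```

```bash
python3 - <<'E'
from m import *
im,c=snap('wrist','w11');np.savez('w11.npz',K=c[0],p=c[1],M=c[2])
im,c=ld('w11')
for h in blobs(im,(30,100,20),(55,255,255)):
    e=cv2.fitEllipse(h); print(np.round(e[0],1),np.round(e[1],1),plane(c,*e[0],39).round(1))
go(400,95,360,13.5)
E
```

```text
[252.7 260.3] [55.8 62.8] [ 548.8 -272.1   39. ]
[253.3 178.2] [60.8 69.5] [ 568.5 -195.    39. ]
t 20.7 yaw 76.4 j6 -0.29 d [ 241.  -231.6  -12.9] |d|334 rv [ 0.006 -0.004  1.097]
```

Scaled: 216.5 mm is 0.2165, -184.8 mm is -0.1848, -0.473 rad is -0.2365.

Emit:
send_path(rows=[0.03,-0.026,0,0,0,-0.03,0.064,-0.055,0,0,0,-0.07,0.098,-0.084,0,0,0,-0.11,0.132,-0.113,0,0,0,-0.15,0.166,-0.142,0,0,0,-0.19,0.2,-0.171,0,0,0,-0.23,0.2165,-0.1848,0,0,0,-0.2365,0.2165,-0.1848,0,0,0,-0.2365])

```text
time_s: 21.5
eef_pos: [438.4, 62.1, 345.3]
ee_rot: [-0.001, 0.618, 0.786, 0.001]
force: [-0.2, -0.2, 0.0]
grip_width: 1.004
grip_force: 0.0
```

```bash
python3 - <<'E'
from h import *
im,c=snap('wrist','w12');np.savez('w12.npz',K=c[0],p=c[1],M=c[2]); print(c[1])
E
```

```text
[419.4043528  143.47920788 314.77132789]
```

View pics/w12.png

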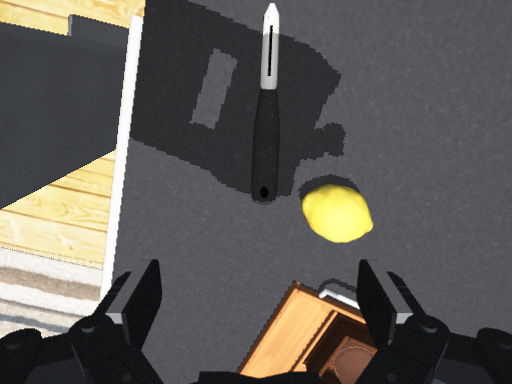

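The peeler's blade tip is at (272,4), the junction at (268,88) and the butt at (263,202). The lemon at (337,213) lies clear to the right.

```bash
python3 - <<'E'
from m import *
im,c=ld('w12'); c3=ld('w3')[1]
for n,q,z in(('tip',(272,4),4),('junc',(268,89),10),('hole',(263.5,193),16),('butt',(263,203),8)): print(n,plane(c,*q,z)[:2].round(1))
print('hole tri',tri([ray(c,263.5,193),ray(c3,291,197)]))
T=plane(c,272,4,4);B=plane(c,263,203,8);d=(T-B)[:2];u=d/np.linalg.norm(d);m=(T+B)[:2]/2
print('len',np.linalg.norm(d),'mid',m,'ang',np.degrees(np.arctan2(u[1],u[0])),'grasp',m-20*u)
g=m-20*u; go(g[0],g[1],250,np.degrees(np.arctan2(u[1],u[0])))
E
```

```text
tip [417.4 198. ]
junc [430.1 134. ]
hole [448.2  44.5]
butt [450.9  32. ]
hole tri (array([449.58534874,  45.52224177,  12.18814049]), [2.4, 2.4])
len 169.4157653097516 mid [434.17479431 115.01050807] ang 101.41626387383445 grasp [438.13350612  95.4062075 ]
t 21.55 yaw 103.6 j6 -0.37 d [33.7  7.  95.5] |d|102 rv [ 0.001 -0.001  0.037]
```

Scaled: 160 mm is 0.16, 150 mm is 0.15, 0.037 rad is 0.0185.

Emit:
send_path(rows=[0.0337,0.007,0,0,0,0.0185,0.0337,0.007,0.05,0,0,0.0185,0.0337,0.007,0.095,0,0,0.0185,0.0337,0.007,0.13,0,0,0.0185,0.0337,0.007,0.15,0,0,0.0185,0.0337,0.007,0.16,0,0,0.0185,0.0337,0.007,0.16,0,0,0.0185])

```text
time_s: 22.25
eef_pos: [438.9, 94.1, 185.2]
ee_rot: [-0.001, 0.634, 0.773, 0.0]
force: [0.0, -0.4, -0.0]
grip_width: 1.005
grip_force: 0.0
```

```bash
python3 -c "
from h import *
go(438.1,95.4,180,101.4)"
```

```text
t 22.25 yaw 101.3 j6 -0.25 d [ 1.4 -0.5  5.2] |d|5 rv [-0.001 -0.002 -0.002]
```

Scaled: 5.5 mm is 0.0055, 1 mm is 0.001.

Emit:
send_path(rows=[0.001,-0.0005,0.0055,0,0,0,0.001,-0.0005,0.0055,0,0,0])

```text
time_s: 22.45
eef_pos: [438.1, 95.6, 181.1]
ee_rot: [0.0, 0.634, 0.773, 0.001]
force: [-0.3, 0.2, -0.3]
grip_width: 1.0
grip_force: 0.0
```

Emit:
send_path(rows=[0,0,0,0,0,0,0,0,0,0,0,0,0,0,0,0,0,0,0,0,0,0,0,0,0,0,0,0,0,0,0,0,0,0,0,0,0,0,0,0,0,0,0,0,0,0,0,0], finger_gap=0, grip_n=40)

```text
time_s: 23.25
eef_pos: [438.0, 95.7, 181.1]
ee_rot: [0.0, 0.634, 0.774, 0.001]
force: [-0.9, 0.3, 4.9]
grip_width: 0.238
grip_force: 39.1
```

Scaled: -110 mm is -0.11, -100 mm is -0.1.

Emit:
send_path(rows=[0,0,-0.008,0,0,0,0,0,-0.025,0,0,0,0,0,-0.06,0,0,0,0,0,-0.1,0,0,0,0,0,-0.11,0,0,0])

```text
time_s: 23.75
eef_pos: [438.3, 95.6, 294.6]
ee_rot: [0.003, 0.634, 0.774, 0.003]
force: [0.1, 0.7, 0.2]
grip_width: 0.231
grip_force: 39.2
```

```bash
python3 - <<'E'
from m import *
im,c=snap('wrist','w13'); im=cv2.imread('pics/w13.png')
hs=blobs(im,(0,0,140),(179,50,255),150,(200,0,320,260)); 
for h in hs: print(cv2.minAreaRect(h),cv2.boundingRect(h))
print(im[60:330:15,258].tolist())
go(492.8,-216.7,290,76.3)
E
```

```text
((258.5, 97.5), (167.0, 31.0), 90.0) (243, 14, 32, 168)
[[55, 55, 56], [2, 7, 5], [2, 0, 0], [0, 0, 0], [2, 0, 3], [7, 2, 5], [6, 4, 8], [190, 192, 192], [187, 189, 192], [42, 38, 39], [39, 37, 37], [43, 40, 39], [41, 39, 42], [41, 38, 39], [38, 36, 37], [39, 38, 38], [42, 40, 40], [39, 37, 38]]
t 23.8 yaw 101.3 j6 -0.25 d [-316.9   -8.     4.2] |d|317 rv [ 0.007 -0.001  0.437]
```

```bash
python3 - <<'E'
from h import *
c=cal('wrist'); s=status.sense(); p=np.array(s['eef_pos']); T=rot(s['ee_rot'])
for v,h in((14,4),(182,6)): print(T.inv().apply(plane(c,258.5,v,p[2]-181+h)-p).round(1))
print(p)
E
```

```text
[105.    0.8 177. ]
[ 38.6   0.8 175. ]
[438.24282664  95.54571012 294.11224579]
```

Scaled: -310 mm is -0.31, -279 mm is -0.279, 0.437 rad is 0.2185.

Emit:
send_path(rows=[-0.025,0,0,0,0,0.02,-0.065,-0.001,0,0,0,0.05,-0.107,-0.002,0,0,0,0.08,-0.15,-0.004,0,0,0,0.115,-0.193,-0.005,0,0,0,0.15,-0.236,-0.006,0,0,0,0.18,-0.279,-0.007,0,0,0,0.21,-0.31,-0.008,0,0,0,0.2185])

```text
time_s: 24.6
eef_pos: [490.8, -212.4, 289.0]
ee_rot: [-0.001, 0.787, 0.616, 0.001]
force: [-0.6, 0.1, -1.3]
grip_width: 0.235
grip_force: 39.2
```

Emit:
send_path(rows=[-0.007,0,0,0,0,0,-0.007,0,0.025,0,0,0,-0.007,0,0.05,0,0,0,-0.007,0,0.07,0,0,0,-0.007,0,0.08,0,0,0,-0.007,0,0.08,0,0,0])

```text
time_s: 25.2
eef_pos: [489.0, -216.1, 209.0]
ee_rot: [-0.002, 0.786, 0.618, 0.0]
force: [0.0, 0.2, -0.4]
grip_width: 0.235
grip_force: 39.3
```

```bash
python3 -c "
from h import *
go(492.8,-216.7,188,76.3)"
```

```text
t 25.2 yaw 76.3 j6 -0.40 d [ 0.2  3.9 21. ] |d|21 rv [-0.002 -0.003  0.001]
```

Scaled: 20 mm is 0.02, 3.9 mm is 0.0039.

Emit:
send_path(rows=[0,0.0039,0.003,0,0,0,0,0.0039,0.012,0,0,0,0,0.0039,0.018,0,0,0,0,0.0039,0.02,0,0,0,0,0.0039,0.02,0,0,0])

```text
time_s: 25.7
eef_pos: [493.1, -217.6, 190.2]
ee_rot: [-0.0, 0.786, 0.618, 0.001]
force: [-0.3, -0.6, 0.7]
grip_width: 0.238
grip_force: 39.3
```

Emit:
send_path(rows=[0,0,0.001,0,0,0,0,0,0.002,0,0,0,0,0,0.002,0,0,0])

```text
time_s: 26.0
eef_pos: [493.2, -217.6, 188.5]
ee_rot: [-0.0, 0.786, 0.618, 0.001]
force: [-0.5, 0.8, -1.1]
grip_width: 0.234
grip_force: 39.3
```

Scaled: 2 mm is 0.002, 1 mm is 0.001.

Emit:
send_path(rows=[0,0,0.001,0,0,0,0,0,0.002,0,0,0,0,0,0.002,0,0,0])

```text
time_s: 26.3
eef_pos: [493.3, -217.6, 187.1]
ee_rot: [0.0, 0.786, 0.618, 0.001]
force: [-1.5, 1.0, 6.0]
grip_width: 0.238
grip_force: 40.2
```

Emit:
send_path(rows=[0,0,0,0,0,0,0,0,0,0,0,0,0,0,0,0,0,0,0,0,0,0,0,0], finger_gap=0.42)

```text
time_s: 26.7
eef_pos: [493.3, -217.6, 186.5]
ee_rot: [-0.0, 0.786, 0.618, 0.001]
force: [0.4, 0.9, 0.2]
grip_width: 0.421
grip_force: 0.1
```

Emit:
send_path(rows=[0,0,-0.005,0,0,0,0,0,-0.025,0,0,0,0,0,-0.07,0,0,0,0,0,-0.12,0,0,0,-0.04,0,-0.17,0,0,0,-0.09,0,-0.19,0,0,0,-0.11,0,-0.2,0,0,0,-0.11,0,-0.2,0,0,0])

```text
time_s: 27.5
eef_pos: [465.8, -327.9, 388.9]
ee_rot: [0.003, 0.788, 0.616, 0.001]
force: [0.2, 0.5, 0.1]
grip_width: 0.418
grip_force: 0.0
```

```bash
python3 - <<'E'
from m import *
im,c=snap('wrist','w14');np.savez('w14.npz',K=c[0],p=c[1],M=c[2]); snap('scene','s14')
im,c=ld('w14')
for h in blobs(im,(30,100,20),(55,255,255)): e=cv2.fitEllipse(h); print('lime',np.round(e[0]),plane(c,*e[0],39).round(1))
# handle: black in trough region, blade: bright
o=np.array([568.4,-193.9]);x=np.array([.9716,-.237]);y=np.array([.237,.9716]);cc=o-25*x
P=lambda a,b,z:proj(c,[*(cc+a*x+b*y),z])
poly=np.array([P(a,b,10) for a,b in((-63,-118),(-23,-118),(-23,118),(-63,118))],np.int32); print('trough px',poly.tolist())
m=np.zeros(im.shape[:2],np.uint8);cv2.fillPoly(m,[poly],255)
hsv=cv2.cvtColor(im,cv2.COLOR_BGR2HSV)
for n,a,b in(('handle',(0,0,0),(179,255,70)),('blade',(0,0,90),(179,50,255))):
    k=cv2.morphologyEx(cv2.inRange(hsv,a,b)&m,cv2.MORPH_OPEN,np.ones((5,5)))
    for q in cv2.findContours(k,0,2)[0]:
        if cv2.contourArea(q)<150: continue
        w=np.array([plane(c,*pt,14)[:2]-cc for pt in cv2.boxPoints(cv2.minAreaRect(q))])
        print(n,cv2.contourArea(q),np.c_[w@x,w@y].round(0).tolist())
E
```

```text
lime [331.  86.] [ 548.3 -273.1   39. ]
lime [342. -32.] [ 572.5 -186.4   39. ]
trough px [[235, 123], [275, 122], [279, -184], [227, -184]]
handle 2503.5 [[-52.0, -10.0], [-30.0, -10.0], [-29.0, -106.0], [-53.0, -106.0]]
```

```bash
python3 - <<'E'
from m import *
S=cal('scene')
for f in('scene0','s14'):
    im=cv2.imread(f'pics/{f}.png')
    for n,a,b,r in(('lemon',(22,130,120),(32,255,255),(230,200,280,250)),('jar cap',(0,0,0),(179,255,45),(135,200,170,232)),('lime',(35,100,60),(50,255,255),(255,120,345,200)),('blade',(0,0,150),(179,45,255),(255,165,345,205)),('mill',(0,40,70),(10,180,255),(245,120,280,185))):
        for h in blobs(im,a,b,20,r): print(f,n,np.round(cv2.minEnclosingCircle(h)[0],1),cv2.contourArea(h))
E
```

```text
scene0 lemon [254.3 223.9] 362.5
scene0 jar cap [151.  219.5] 140.5
scene0 blade [282.  166.5] 124.5
s14 lemon [254.5 224. ] 357.0
s14 jar cap [151.  219.5] 130.0
s14 lime [280.3 159.6] 282.0
s14 lime [299.5 147.1] 248.0
s14 blade [287.5 168.5] 46.0
s14 blade [292.  182.5] 61.0
s14 mill [261.  168.1] 474.0
```

The lemon and jar haven't moved, and everything else is in place, so I'm handing the job in.

```bash
python3 -c "
from h import *
print(ctrl.finish_job())"
```

```text
the job is handed in; nothing more can be done
None
```

I handed the job in with the mill upright in the well, a lime in each dish and the peeler flat in the trough; the lemon and jar hadn't moved, and the hand-in gave no verdict.

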